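Load a bottle onto the bottle roller by its ramp and start it

TASK

Load the lying amber bottle onto the bottle roller: with your fingertips push it slowly and squarely up the loading ramp, staying on it all the way so that it never runs free or rolls back down the slope, until it drops between the two rollers in front of the stop bar. Do not lift or carry it. Then press the start button on the machine's housing, let go, and leave everything else on the bench where it is.

Things in the scene. Friction and masses are not known exactly. Their poses are not given: they have to be found in the camera images.
- bottle: Amber glass bottle lying on the bench below the ramp, across the way up; white label and screw cap; 0.3 to 0.6 kg. Barrel 86 mm in diameter. Origin on its axis at mid barrel, 43 mm above what it lies on; its y axis runs along the bottle to the cap: base at y = -57 mm, shoulder from +55, cap (54 mm in diameter) ends at +122. x and z turn as it rolls. It rolls freely, and down the ramp by itself.
- roller_unit: Bottle roller, fixed to the bench. Origin at bench level, mid length; x points level up the ramp to the rollers, y along the rollers, z up. Ramp from x = -88 to 144 mm. Two rollers with rubber tyres 28 mm in diameter (tops 41 mm above the bench) turn about y at x = 162 and 218 mm. The bottle's axis passes over the front one at a height of 84 mm. A bearing cheek 42 mm high stands at y = 121 mm.
- ramp: The machine's loading ramp, a bare aluminium sheet rising at 9 degrees. Origin on its upper face at the middle of its foot, 0.6 mm above the bench; x runs up the slope (235 mm long), y across it (y = -116 to 116 mm, with side edges turned up 8 mm), z square to the sheet. The axis of a bottle lying on it is 43 mm above the sheet.
- seat (a point): Where the bottle's axis comes to lie, 77 mm above the bench, when it sits between the two rollers; this point is half way along the rollers (y = 0 of the machine), and mid barrel belongs about 30 mm from it towards the housing, as it starts. The seat is a dip 7 mm deep between the rollers.
- stop_bar (a point): Middle of the front face of the level steel stop bar behind the rear roller, 230 mm long, from 57 to 87 mm above the bench; it keeps a bottle from going over the back. A seated bottle clears it by 6 mm.
- housing (a point): Middle of the top (80 mm above the bench) of the white motor housing beside the rollers, 190 mm along the machine's x by 68 mm along its y; on its top the start button, a small flat display and a fixed speed knob 18 mm high.
- start_top (a point): Centre of the top face of the start button when not pressed: a round grey plastic button 26 mm in diameter in a steel collar, on top of the housing at its downhill end (the knob 113 mm away at the other end is no button). It points straight up, 98 mm above the bench.
- start (a joint): Travel of the start button, m: 0 out, 0.006 fully pressed; it is pressed straight down against a spring of 1.5 N rising to 5 N at the end, counts as pressed from 0.004, and springs back.
- tip_box: Bystander: grey pipette tip box with blue lid, 124 x 86 x 69 mm, origin under its centre.
- tube_rack: Bystander: orange microtube rack, 200 x 68 x 34 mm, origin under its centre, long side along its x.
- reagent_bottle: Bystander: upright amber bottle with red cap, 84 mm in diameter and 165 mm tall, origin under its centre.
- beaker: Bystander: upright glass beaker, 68 mm in diameter and 90 mm tall, origin under its centre.
- conical_rack: Bystander: white rack with four 50 mL tubes with blue caps, 160 x 85 x 107 mm, origin under its centre, long side along its x.
- pipette: Bystander: white pipette lying on the bench, 240 mm long, 26 mm wide, 26 mm high, its origin 120 mm from either end, tip towards its +x.
- timer: Bystander: flat white lab timer, 60 x 65 x 20 mm, origin under its centre.
Things that resemble listed ones, but are neither listed nor needed, are in the scene too. What is shaped like the bottle but turquoise or yellow is not meant.

How it is judged (in metres and radians):
On the way, in this order (a step that is already met when the one before it is completed fails the run):
1. the bottle is on its way up the ramp, pushed by the fingers (x of bottle in the frame of ramp between 0.06 and 0.2 m and contact force between bottle and the fingers above 0.1 N), for 0.02 s.
2. the bottle lies squarely between the two rollers (x of bottle in the frame of roller_unit between 0.185 and 0.195 m and height (world z) of bottle between 0.073 and 0.081 m and y of bottle in the frame of roller_unit between -0.065 and 0.02 m and angle between the y axis of bottle and the y axis of roller_unit, either way round below 0.06 rad), for 0.2 s.
3. the start button is pressed (value of joint start above 0.004 m), for 0.05 s.
At the end, for the whole second after the job is handed in: The bottle lies at rest between the two rollers: its axis within 5 mm of the middle between them, 73 to 81 mm above the bench and parallel to them within 0.06 rad, its mid barrel between y = -65 and 20 mm of the machine; the start button has been pressed (4 mm or more) and is out again (all of step 2 and linear speed of bottle below 0.02 m/s and value of joint start below 0.002 m); the robot touches nothing.
It fails at once if the bottle runs free on the ramp: untouched and faster than 0.2 m/s, as when it rolls back 2 cm or is shot up (x of bottle in the frame of ramp between 0.03 and 0.215 m and linear speed of bottle above 0.2 m/s and contact force between bottle and the fingers below 0.02 N and contact force between bottle and the arm below 0.02 N).
It fails at once if the bottle is lifted: 10 mm clear of the bench, the ramp or the rollers, or tipped up on end ((x of bottle in the frame of roller_unit below -0.1 m and height (world z) of bottle above 0.053 m) or (x of bottle in the frame of ramp between 0 and 0.2 m and z of bottle in the frame of ramp above 0.053 m) or height (world z) of bottle above 0.095 m or angle between bottle's own y axis and vertical below 1.2 rad).
It fails at once if start is pressed before the bottle is on the rollers (value of joint start above 0.003 m and x of bottle in the frame of roller_unit below 0.17 m).
It fails at once if a bystander is pushed more than 25 mm (distance of any of tip_box, tube_rack, reagent_bottle, beaker, conical_rack, pipette, timer from where it was at the start of the episode above 0.025 m).
It also fails if it takes over 51 s, if anything falls off the work surface, if the arm or the gripper's body presses on something with over 40 N, if the wrist force passes 120 N, or if a joint passes its speed limit or range.

ROBOT

A 7-joint arm with a two-finger parallel gripper is mounted at the origin on the work surface. World frame = base frame: x ahead of the robot, y to its left, z up, the work surface at z = 0. Lengths are in mm, angles in rad, forces in N, time in s.
With the tool pointing down it reaches from about 425 to 1025 mm from the base axis. Payload 3.6 kg.
Tool frame: the origin (TCP) lies at the very end of the fingers, on their centre line; the grasp point (between the pads) lies 19 mm behind it; z points along the fingers, y is the direction in which the jaws open and shut (so a half turn about z gives the same grasp; the last joint's range is limited). The gripper opens to 85 mm and grips with 20 to 120 N. Pads are 22 mm wide; open, the fingers measure 114 mm over their backs; the gripper's body (76 mm by 85 mm) begins 54 mm behind the grasp point. The pads swing forward as they close: fully open they stand 13 mm farther back than shut.
Start: joints at [1.163, 0.591, 0.048, 1.609, -0.033, 0.943, -0.034], TCP at [224.481, -689.375, 231.302] pointing down, gripper open.
Joint ranges: [-2.69, 2.69], [-0.47, 2.24], [-1.27, 1.36], [0.19, 2.51], [-1.53, 4.68], [0.08, 2.07], [-3.09, 3.09]. Speed limits (rad/s): [2.57, 2.57, 3.14, 3.14, 3.14, 3.14, 3.14].

INTERFACE

Orientations are given as a 3x3 rotation matrix whose columns are the frame's x, y, z axes.
In Python, from plant import env gives the robot as it stands.
- The arm moves only by the tool jog_arm, never from a script. Its argument "plan" is a list that holds one entry, the list of rows, each a list of 7 numbers: the opening in per cent of the stroke, from 0 (shut) to 100 (fully open), then the shift along the tool's x, y, z in mm, then the turn, a rotation vector about the tool's x, y, z in rad. A call has exactly 10 rows; each row shifts and turns the commanded pose from where the row before left it, along the tool's axes as they then stand; what a row does not reach is not made up. A row lasts 1/10 s, in which the tool goes at most 50 mm and 8.59 degrees, less where a joint would pass 70% of its speed; a pose out of reach is approached as far as the arm can. A call with a gripper value outside its range is refused whole. The fingers move at their own pace and stop on an object; "force" is the grip in N (left out, the last holds). Time passes only in rows, so rows that do not move let the fingers close, or fill a call up. It gives the time, the measured TCP pose, the force and the opening at its end, in the units of the state.
- env.get_obs(): the state, without advancing time (a new reading comes with each control period).
- env.get_image(name): name is "scene" or "top" or "wrist"; returns (picture, depth): 384x512x3 uint8, red, green, blue; 384x512 float32, mm along the optical axis (not along the pixel's ray), 0 where there is no reading.
- env.camera_info(name): a dict with "vertical_fov" (degrees; the focal length in pixels is half the picture's height over the tangent of half this angle, whatever the lens; pixels are square), "cx", "cy" (the principal point, pixels), "world_from_camera" (4x4, takes a point from camera to world coordinates). Camera axes: x right, y down, z forward; pixel columns grow to the right and rows downward; lengths in mm; the calibration is good to about 2 mm. A picture is of the moment at which its call begins: read the wrist's pose just before it. camera_info takes no time and is no camera call; for the wrist camera it gives the pose at the moment of the call.
- env.hand_in(): hands the job in, once; it reports no verdict.
The state is a dict: "clock": time; "joints": joint angles; "joint_vel": joint speeds; "joint_torque": joint torques, N m; "tcp_pos": TCP position; "ee_rot": TCP orientation; "force": force on the tool from outside, world axes, zero at the start; "moment": the same for the moment, N m; "gripper_width": opening from 0.0 (shut) to 1.0 (fully open).
Only numpy, scipy, OpenCV 4.12 (cv2) and the standard library are available. Lean on these libraries where they do the work, as an engineer would, in place of code of your own. Each camera call takes 0.05 s, during which the arm holds its last target. There are 200 camera calls.

## Working session

There is one attempt and no reset: what is moved stays moved. The work goes in short steps, Python scripts to look and compute and a tool call to move; the robot and the scene stay as the last step left them, time stands still between calls to the robot, and variables do not carry over. Pictures are saved under pics/ and viewed, about 8 in all and at most 12, crops included, and the job is handed in when it is done.

Besides the shell and the picture viewer there is one more tool, called in YAML: its name, and indented under it one key for each argument. jog_arm: Moves the arm, as the interface text tells. Its arguments: {"type":"object","properties":{"plan":{"type":"array","items":{"type":"array","items":{"type":"array","items":{"type":"number"}}}},"force":{"type":"number"}},"required":["plan"]}

```bash
ls; mkdir -p pics
cat > h.py <<'E'
import numpy as np, cv2
from plant import env
def grab(n,tag):
    im,d=env.get_image(n); c=env.camera_info(n)
    cv2.imwrite(f'pics/{tag}.png',im[:,:,::-1]); np.savez(f'pics/{tag}.npz',im=im,d=d,T=np.array(c['world_from_camera']),k=np.array([c['vertical_fov'],c['cx'],c['cy']]))
    return im,d,c
def load(tag):
    z=np.load(f'pics/{tag}.npz'); return z['im'],z['d'],z['T'],z['k']
def cloud(d,T,k):
    f=d.shape[0]/2/np.tan(np.radians(k[0]/2))
    v,u=np.mgrid[:d.shape[0],:d.shape[1]]
    p=np.stack([(u-k[1])/f*d,(v-k[2])/f*d,d,np.ones_like(d)],-1)
    return (p@T.T)[...,:3]
E
python3 - <<'E'
from h import *
for n in('scene','top'):
    im,d,c=grab(n,n+'0'); print(n,c)
o=env.get_obs();print(o)
a=cv2.imread('pics/scene0.png');b=cv2.imread('pics/top0.png')
E
```

```text
pics
scene {'vertical_fov': 44.16430345321575, 'cx': 255.28054932869634, 'cy': 187.37479789433743, 'world_from_camera': array([[-3.16144659e-01,  7.48065249e-01, -5.83481737e-01,
         1.51987092e+03],
       [ 9.48677080e-01,  2.44072906e-01, -2.01097523e-01,
         2.68962083e+02],
       [-8.02198560e-03, -6.17111659e-01, -7.86834702e-01,
         1.43387497e+03],
       [ 0.00000000e+00,  0.00000000e+00,  0.00000000e+00,
         1.00000000e+00]])}
top {'vertical_fov': 48.64710078276309, 'cx': 258.0011814033179, 'cy': 193.65272432882085, 'world_from_camera': array([[ 1.34087301e-02, -9.85304113e-01,  1.70282148e-01,
         3.11820851e+02],
       [-9.99909297e-01, -1.29971698e-02,  3.53148580e-03,
        -5.83129911e+01],
       [-1.26640148e-03, -1.70314056e-01, -9.85389019e-01,
         1.28758160e+03],
       [ 0.00000000e+00,  0.00000000e+00,  0.00000000e+00,
         1.00000000e+00]])}
{'clock': 0.1, 'joints': array([ 1.16253846,  0.59200345,  0.04830645,  1.60971004, -0.03329483,
        0.9426932 , -0.03367855]), 'joint_vel': array([ 0.00034407, -0.00047739, -0.0005058 , -0.00279499, -0.00105053,
        0.00023376,  0.00030864]), 'joint_torque': array([ 4.04098057e-03, -5.49997616e+01,  1.55338045e+00, -1.98824036e+01,
        9.74563096e-03,  3.88141139e-03, -2.00331527e-05]), 'tcp_pos': array([ 224.22421452, -688.6660124 ,  230.26655495]), 'ee_rot': array([[ 9.50839562e-01,  3.09683047e-01, -7.32803429e-04],
       [ 3.09683892e-01, -9.50837729e-01,  1.87096187e-03],
       [-1.17371976e-04, -2.00592198e-03, -9.99997981e-01]]), 'force': array([ 0.09906192, -0.57410612,  0.71880346]), 'moment': array([ 2.80044233e-05, -6.02478573e-03, -4.33363741e-02]), 'gripper_width': 1.0006171958094945}
```

View pics/scene0.png

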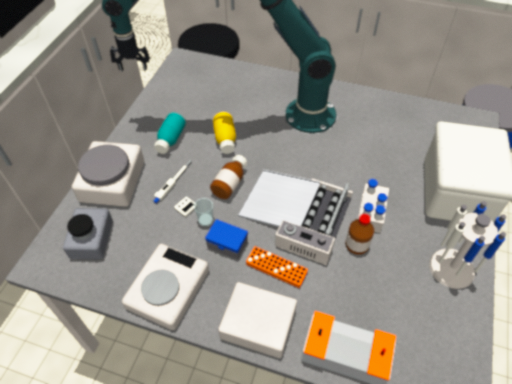

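View pics/top0.png

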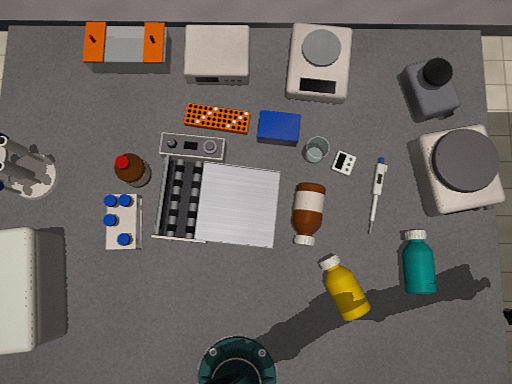

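The top view shows the amber bottle at about (309,213), below the ramp foot edge (275,205). The rollers are at (170-197,200), and the housing is at (192,146) with the light round button at (209,146) on its downhill side. Next I measure these.

Run:
```python
from h import *
im,d,T,k=load('top0'); P=cloud(d,T,k)
np.set_printoptions(precision=1,suppress=True)
hsv=cv2.cvtColor(im,cv2.COLOR_RGB2HSV)
def show(name,u,v): print(name,P[v,u])
for n,u,v in [('bench',250,280),('button',209,146),('knob',172,144),('ramp hi',205,205),('ramp lo',265,205)]: show(n,u,v)
# housing top
X,Y,Z=P[...,0],P[...,1],P[...,2]
r=np.zeros(Z.shape,bool); r[125:168,150:235]=1
m=r&(abs(Z-80)<5)
q=P[m][:,:2].astype(np.float32); print('housing',m.sum(),cv2.minAreaRect(q),Z[m].mean())
# raised pix on housing
m=r&(Z>90); n,l,s,c=cv2.connectedComponentsWithStats(m.astype(np.uint8))
for i in range(1,n):
    if s[i,4]>8: print('raised',s[i],P[l==i].mean(0),P[l==i].max(0))
# ramp: bright, fit plane
r=np.zeros(Z.shape,bool); r[170:242,205:278]=1
m=r&(Z<50)&(Z>3)&(hsv[...,1]<40)&(hsv[...,2]>130)
A=np.c_[P[m][:,:2],np.ones(m.sum())]
co=np.linalg.lstsq(A,P[m][:,2],rcond=None)[0]; g=co[:2]
print('ramp slope deg',np.degrees(np.arctan(np.hypot(*g))),'dir',np.degrees(np.arctan2(g[1],g[0])), m.sum(), cv2.minAreaRect(P[m][:,:2].astype(np.float32)))
# rollers
r=np.zeros(Z.shape,bool); r[155:245,150:205]=1
m=r&(Z>25)&(Z<46); print('rollers',cv2.minAreaRect(P[m][:,:2].astype(np.float32)))
# bottle
r=np.zeros(Z.shape,bool); r[175:250,285:335]=1
m=r&(Z>15)
q=P[m]; print('bottle',cv2.minAreaRect(q[:,:2].astype(np.float32)),q[:,2].max())
mu,ev=cv2.PCACompute(q[:,:2].astype(np.float32),None); print(mu,ev[0], np.degrees(np.arctan2(ev[0,1],ev[0,0])))
top=q[q[:,2]>75]; mu,ev=cv2.PCACompute(top[:,:2].astype(np.float32),None); print('ridge',mu,ev[0],np.degrees(np.arctan2(ev[0,1],ev[0,0])),top.min(0),top.max(0))
```

```text
bench [273.7 -33.5   3.7]
button [653.2  88.8 106.6]
knob [659.9 197.2  99.2]
ramp hi [491.5 103.3  37.7]
ramp lo [498.9 -75.6   3. ]
housing 1134 ((643.3531494140625, 143.8998260498047), (189.02647399902344, 106.7281723022461), 85.05400848388672) 81.14369175535653
raised [168 139   8   7  46] [666.4 199.6  97.9] [675.3 209.4 102.4]
raised [203 139  15  15 145] [653.3  86.4 105.5] [ 675.9  108.3 1287.6]
ramp slope deg 8.822023087587395 dir 85.33085430424967 4895 ((496.6597900390625, -4.4990081787109375), (218.90713500976562, 219.0001678466797), 1.451420783996582)
rollers ((508.2159118652344, 189.27261352539062), (259.4657287597656, 166.2167205810547), 2.10233736038208)
bottle ((420.496337890625, -172.12100219726562), (114.7103042602539, 293.0733642578125), 65.05406951904297) 1287.5816022180331
[[ 470.4 -197.9]] [ 1.  -0.2] -11.960859
ridge [[ 486.9 -201.6]] [ 0.9 -0.4] -20.747082 [ 311.8 -242.1   75. ] [ 557.4  -58.3 1287.6]
```

Run:
```python
from h import *
np.set_printoptions(precision=1,suppress=True)
def rectang(q):
    return cv2.minAreaRect(q[:,:2].astype(np.float32))
for cam in('top0','scene0'):
    im,d,T,k=load(cam); P=cloud(d,T,k); X,Y,Z=P[...,0],P[...,1],P[...,2]; ok=d>0
    print(cam)
    R=lambda a,b,c,e: ok&(X>a)&(X<b)&(Y>c)&(Y<e)
    m=R(600,700,20,260)&(abs(Z-80)<5); 
    print('housing',m.sum(),rectang(P[m]),np.median(Z[m]))
    m=R(600,700,20,260)&(Z>90)&(Z<115); n,l,s,c=cv2.connectedComponentsWithStats(m.astype(np.uint8))
    for i in range(1,n):
        if s[i,4]>8: print('raised',s[i],np.median(P[l==i],0),(P[l==i].min(0)+P[l==i].max(0))/2)
    m=R(400,600,-90,90)&(Z<45)&(Z>0); A=np.c_[P[m][:,:2],np.ones(m.sum())]
    co=np.linalg.lstsq(A,P[m][:,2],rcond=None)[0]; g=co[:2]
    print('ramp',np.degrees(np.arctan(np.hypot(*g))),'dir',np.degrees(np.arctan2(g[1],g[0])))
    m=R(340,620,-320,-112)&(Z>15)&(Z<100); m=cv2.morphologyEx(m.astype(np.uint8),cv2.MORPH_OPEN,np.ones((3,3)))>0
    q=P[m]; print('bottle',m.sum(),rectang(q),np.percentile(q[:,2],99))
    t=q[q[:,2]>78]; mu,ev=cv2.PCACompute(t[:,:2].astype(np.float32),None); print('ridge',mu,np.degrees(np.arctan2(ev[0,1],ev[0,0])),t.min(0),t.max(0))
    # bystanders near: heights map
    m=R(330,800,-350,330)&(Z>12)
    n,l,s,c=cv2.connectedComponentsWithStats(m.astype(np.uint8))
    for i in range(1,n):
        if s[i,4]>60: print('  blob',s[i],P[l==i].min(0),P[l==i].max(0))
```

```text
top0
housing 1120 ((646.95849609375, 143.19857788085938), (189.33499145507812, 98.49390411376953), 86.24385070800781) 81.40166048320941
raised [168 139   8   7  46] [666.2 200.5  98.2] [666.  199.8  96.5]
raised [203 140  15  14 144] [655.5  86.9  96. ] [656.3  87.4  99.8]
ramp 9.020778581520544 dir 84.94334143763164
bottle 1695 ((487.2530822753906, -232.8308868408203), (143.2549591064453, 281.31103515625), 82.93963623046875) 90.4000379839077
ridge [[ 491.5 -204.5]] -7.894458 [ 423.2 -239.    78.1] [ 553.9 -171.8   95.3]
  blob [ 184  107   67   27 1339] [722.7 -25.6  12. ] [799.9 178.6  41.1]
  blob [ 258  110   44   36 1323] [ 683.3 -180.    12.1] [779.8 -51.3  78.5]
  blob [ 152  132  115  114 8796] [375.8 -77.3  12. ] [703.4 255.  109.4]
  blob [306 136  24  27 378] [ 626.1 -259.6   12. ] [ 692.8 -194.7   98. ]
  blob [332 150  24  26 400] [ 591.2 -349.3   12.5] [ 671.6 -279.5   28.4]
  blob [117 153  35  35 849] [547.7 273.8  12.1] [630.8 329.7 171.8]
  blob [ 293  182   33   64 1617] [ 376.3 -251.6   25.8] [ 559.5 -156.9   95.3]
  blob [118 194  24  56 805] [358.6 293.8  12.1] 
[... 442 characters left out ...]
5, -206.3471221923828), (228.99391174316406, 112.0076904296875), 8.444381713867188) 90.42718496254925
ridge [[ 494.6 -197.3]] -7.697708 [ 425.  -232.1   78.1] [ 556.9 -161.    97.3]
  blob [220 142  14  12 112] [ 330.  -288.2   14.7] [ 352.1 -232.7   75.4]
  blob [210 155  37  44 921] [ 370.3 -249.5   12.4] [ 559.2 -150.7   97.3]
  blob [ 246  171  107   93 5016] [369.2 -84.6  12. ] [705.2 261.4 109.9]
  blob [346 179  30  75 827] [359.4 279.8  12. ] [634.4 330.  175.2]
  blob [175 197  38  28 624] [ 591.5 -348.1   12.1] [ 692.1 -187.3  100.2]
  blob [ 205  219   43   40 1088] [ 680.9 -177.2   12.2] [781.  -45.1  79.6]
  blob [ 246  246   62   36 1059] [719.1 -21.7  12.1] [799.9 183.3  40.6]
```

```bash
cat >> h.py <<'E'
from scipy.spatial.transform import Rotation as Ro
def rows(p,yaw,n,grip):
    """rows from the measured pose to world p (mm), tool straight down, tool x at yaw (deg)"""
    o=env.get_obs(); R=Ro.from_matrix(o['ee_rot']); a=np.radians(yaw); c,s=np.cos(a),np.sin(a)
    Rt=Ro.from_matrix(np.array([[c,s,0],[s,-c,0],[0,0,-1.]])); w=(R.inv()*Rt).as_rotvec()/n
    dp=(np.array(p)-o['tcp_pos'])/n; out=[]
    for i in range(n):
        out.append([grip,*R.inv().apply(dp).round(1).tolist(),*w.round(4).tolist()]); R=R*Ro.from_rotvec(w)
    print('from',o['tcp_pos'].round(1),'clock',o['clock']); print('\n'.join(map(str,out)))
E
python3 - <<'E'
from h import *
rows((470,-110,400),85.2,20,70)
E
```

```text
from [ 224.2 -688.7  230.3] clock 0.1
[70, 20.6, -23.7, -8.4, -0.0001, -0.0001, -0.0586]
[70, 22.0, -22.5, -8.4, -0.0001, -0.0001, -0.0586]
[70, 23.3, -21.1, -8.4, -0.0001, -0.0001, -0.0586]
[70, 24.5, -19.7, -8.5, -0.0001, -0.0001, -0.0586]
[70, 25.6, -18.3, -8.5, -0.0001, -0.0001, -0.0586]
[70, 26.6, -16.7, -8.5, -0.0001, -0.0001, -0.0586]
[70, 27.5, -15.2, -8.5, -0.0001, -0.0001, -0.0586]
[70, 28.4, -13.5, -8.5, -0.0001, -0.0001, -0.0586]
[70, 29.1, -11.8, -8.5, -0.0001, -0.0001, -0.0586]
[70, 29.8, -10.1, -8.5, -0.0001, -0.0001, -0.0586]
[70, 30.3, -8.3, -8.5, -0.0001, -0.0001, -0.0586]
[70, 30.7, -6.5, -8.5, -0.0001, -0.0001, -0.0586]
[70, 31.1, -4.7, -8.5, -0.0001, -0.0001, -0.0586]
[70, 31.3, -2.9, -8.5, -0.0001, -0.0001, -0.0586]
[70, 31.4, -1.1, -8.5, -0.0001, -0.0001, -0.0586]
[70, 31.4, 0.8, -8.5, -0.0001, -0.0001, -0.0586]
[70, 31.3, 2.6, -8.5, -0.0001, -0.0001, -0.0586]
[70, 31.1, 4.4, -8.5, -0.0001, -0.0001, -0.0586]
[70, 30.8, 6.3, -8.5, -0.0001, -0.0001, -0.0586]
[70, 30.4, 8.1, -8.5, -0.0001, -0.0001, -0.0586]
```

jog_arm:
  plan:
    - [[70,20.6,-23.7,-8.4,0,0,-0.0586],[70,22,-22.5,-8.4,0,0,-0.0586],[70,23.3,-21.1,-8.4,0,0,-0.0586],[70,24.5,-19.7,-8.5,0,0,-0.0586],[70,25.6,-18.3,-8.5,0,0,-0.0586],[70,26.6,-16.7,-8.5,0,0,-0.0586],[70,27.5,-15.2,-8.5,0,0,-0.0586],[70,28.4,-13.5,-8.5,0,0,-0.0586],[70,29.1,-11.8,-8.5,0,0,-0.0586],[70,29.8,-10.1,-8.5,0,0,-0.0586]]

```text
clock: 1.1
tcp_pos: [347.4, -398.5, 315.9]
ee_rot: [[0.619, 0.785, -0.001], [0.785, -0.619, 0.001], [-0.0, -0.001, -1.0]]
force: [0.9, -0.8, -0.5]
gripper_width: 0.7
```

jog_arm:
  plan:
    - [[70,30.3,-8.3,-8.5,0,0,-0.0586],[70,30.7,-6.5,-8.5,0,0,-0.0586],[70,31.1,-4.7,-8.5,0,0,-0.0586],[70,31.3,-2.9,-8.5,0,0,-0.0586],[70,31.4,-1.1,-8.5,0,0,-0.0586],[70,31.4,0.8,-8.5,0,0,-0.0586],[70,31.3,2.6,-8.5,0,0,-0.0586],[70,31.1,4.4,-8.5,0,0,-0.0586],[70,30.8,6.3,-8.5,0,0,-0.0586],[70,30.4,8.1,-8.5,0,0,-0.0586]]

```text
clock: 2.1
tcp_pos: [470.2, -109.6, 401.0]
ee_rot: [[0.082, 0.997, -0.001], [0.997, -0.082, -0.0], [-0.0, -0.001, -1.0]]
force: [-0.0, -0.2, 0.7]
gripper_width: 0.705
```

Run:
```python
from h import *
np.set_printoptions(precision=2,suppress=True)
for i in range(2): im,d,c=grab('wrist','w0')
o=env.get_obs(); print(o['clock'],o['tcp_pos'],o['ee_rot'],o['joints'],o['gripper_width']); print(c)
```

```text
2.2 [ 472.38 -105.74  402.26] [[ 0.07  1.    0.  ]
 [ 1.   -0.07  0.  ]
 [ 0.    0.   -1.  ]] [ 0.54  0.12 -0.46  1.91  0.06  1.12 -0.02] 0.700420310803829
{'vertical_fov': 70.74294792493316, 'cx': 257.7794279350281, 'cy': 190.6623999490081, 'world_from_camera': array([[  1.  ,  -0.07,  -0.02, 476.99],
       [ -0.08,  -0.96,  -0.27, -37.32],
       [  0.  ,   0.27,  -0.96, 546.41],
       [  0.  ,   0.  ,   0.  ,   1.  ]])}
```

View pics/w0.png

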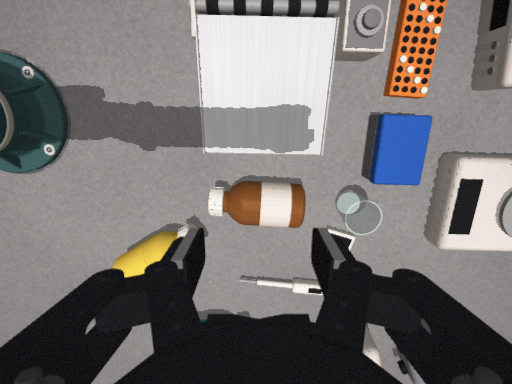

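The wrist view shows the bottle with its cap on the left (210,202) and its base at (305,203). The ramp foot corners are at (203,153) and (323,153), and the button is at (370,20). I'll measure all of these from here.

Run:
```python
from h import *
np.set_printoptions(precision=1,suppress=True)
im,d,T,k=load('w0'); P=cloud(d,T,k); X,Y,Z=P[...,0],P[...,1],P[...,2]; ok=d>0
hsv=cv2.cvtColor(im,cv2.COLOR_RGB2HSV)
W=np.zeros(Z.shape,bool)
def R(u0,u1,v0,v1): m=W.copy(); m[v0:v1,u0:u1]=1; return m&ok
# bench
m=R(80,180,150,200); print('bench z',np.median(Z[m]),np.median(Z[R(230,300,230,245)]))
# ramp
m=R(210,315,30,140); A=np.c_[P[m][:,:2],np.ones(m.sum())]; co=np.linalg.lstsq(A,P[m][:,2],rcond=None)[0]; g=co[:2]
print('ramp',np.degrees(np.arctan(np.hypot(*g))),'dir',np.degrees(np.arctan2(g[1],g[0])))
# ramp mask by brightness/edges: foot line & sides
gr=im.mean(2); 
# foot: per column, largest drop v in 145..165
f=384/2/np.tan(np.radians(k[0]/2))
def ray(u,v,z):
    r=T[:3,:3]@np.array([(u-k[1])/f,(v-k[2])/f,1]); c=T[:3,3]; return c+r*(z-c[2])/r[2]
gy=np.diff(gr,axis=0)
us=np.arange(210,318,4); vs=[145+np.argmin(gy[145:165,u])+.5 for u in us]
F=np.array([ray(u,v,0.6) for u,v in zip(us,vs)]); 
l=cv2.fitLine(F[:,:2].astype(np.float32),cv2.DIST_HUBER,0,.01,.01).ravel(); print('foot line ang',np.degrees(np.arctan2(l[1],l[0])),l[2:],)
hm=(Z>4)&R(190,345,0,165)
for v in (40,60,80,100,120,135):
    row=gr[v]; g1=np.diff(row); a=190+np.argmax(abs(g1[190:215])); b=312+np.argmax(abs(g1[312:342]))
    z=np.median(Z[v,240:290])+5; print(v,a,b,ray(a+.5,v,z),ray(b+.5,v,z))
# button circle
c=cv2.HoughCircles(cv2.cvtColor(im,cv2.COLOR_RGB2GRAY)[0:60,340:400],cv2.HOUGH_GRADIENT,1,30,param1=80,param2=12,minRadius=8,maxRadius=20)
print(c); u,v=c[0,0,:2]; print('button',ray(u+340,v,98), np.median(Z[int(v)-3:int(v)+3,int(u)+337:int(u)+343]))
# bottle
m=R(200,312,170,232)&(Z>12); m=cv2.morphologyEx(m.astype(np.uint8),cv2.MORPH_OPEN,np.ones((3,3)))>0
q=P[m]; print('bottle',q.min(0),q.max(0),np.percentile(q[:,2],98))
# silhouette: barrel rows
amb=(m&(Z>20)).astype(np.uint8); ct=max(cv2.findContours(amb,0,1)[0],key=cv2.contourArea); print('px rect',cv2.minAreaRect(ct))
t=q[(q[:,2]>74)]; mu,ev=cv2.PCACompute(t[:,:2].astype(np.float32),None); print('ridge',mu,np.degrees(np.arctan2(ev[0,1],ev[0,0])),t.min(0),t.max(0))
```

```text
bench z 1.282683453417917 1.0253823161731361
ramp 8.924980511603293 dir 85.23178163787621
foot line ang -5.195467 [ 482.  -112.6]
40 198 333 [387.4  90.9  37.1] [615.1  73.8  37.1]
60 196 332 [378.9  61.4  32.3] [614.7  43.7  32.3]
80 200 328 [380.6  29.4  27.3] [608.9  12.2  27.3]
100 200 327 [375.1  -4.   21.9] [608.2 -21.6  21.9]
120 200 323 [369.2 -39.4  16.2] [601.9 -56.9  16.2]
135 201 321 [366.5 -67.5  11.6] [598.8 -85.1  11.6]
[[[31.5 20.5 16.1]]]
button [654.1  82.1  98. ] 102.06187231939666
bottle [ 372.1 -252.1   32.7] [554.3 -92.4 417.3] 87.47677031307954
px rect ((256.16461181640625, 203.03692626953125), (96.62877655029297, 44.2096061706543), 3.1798300743103027)
ridge [[ 485.3 -202. ]] -9.627865 [ 416.1 -242.3   74. ] [551.2 -92.4 417.3]
```

Run:
```python
from h import *
o=env.get_obs();print(o['joint_vel'].round(3),o['ee_rot'][:,0].round(3))
rows((491.9,-283.8,150),85.1,8,70)
```

```text
[0.033 0.003 0.078 0.034 0.042 0.004 0.007] [0.075 0.997 0.002]
from [ 472.4 -105.7  402.3] clock 2.2
[70, -22.1, 4.0, 31.5, 0.0004, -0.0003, 0.0013]
[70, -22.1, 4.0, 31.5, 0.0004, -0.0003, 0.0013]
[70, -22.1, 4.1, 31.5, 0.0004, -0.0003, 0.0013]
[70, -22.0, 4.1, 31.5, 0.0004, -0.0003, 0.0013]
[70, -22.0, 4.2, 31.5, 0.0004, -0.0003, 0.0013]
[70, -22.0, 4.2, 31.5, 0.0004, -0.0003, 0.0013]
[70, -22.0, 4.2, 31.5, 0.0004, -0.0003, 0.0013]
[70, -22.0, 4.3, 31.5, 0.0004, -0.0003, 0.0013]
```

jog_arm:
  plan:
    - [[70,-22,4,31.5,0,0,0],[70,-22,4,31.5,0,0,0],[70,-22,4,31.5,0,0,0],[70,-22,4,31.5,0,0,0],[70,-22,4,31.5,0,0,0],[70,-22,4,31.5,0,0,0],[70,-22,4.3,31.5,0,0,0],[70,-22,4.3,31.5,0,0,0],[70,0,0,0,0,0,0],[70,0,0,0,0,0,0]]

```text
clock: 3.2
tcp_pos: [487.0, -289.1, 148.2]
ee_rot: [[0.086, 0.996, -0.002], [0.996, -0.086, 0.001], [0.001, -0.002, -1.0]]
force: [0.2, 0.8, 0.6]
gripper_width: 0.7
```

Run:
```python
from h import *
np.set_printoptions(precision=3,suppress=True)
o=env.get_obs(); print(o['clock'],o['tcp_pos'],o['ee_rot'][:,0],o['joint_vel'])
im,d,c=grab('wrist','w1')
cl=np.array(c['world_from_camera']); print(cl)
print(o['tcp_pos']-cl[:3,3])
# ramp plane origin estimates from all cams, in direction e
e=np.array([np.cos(np.radians(85.1)),np.sin(np.radians(85.1))]); fv=np.array([-e[1],e[0]])
for t in('top0','scene0','w1'):
    im,d,T,k=load(t); P=cloud(d,T,k); X,Y,Z=P[...,0],P[...,1],P[...,2]
    m=(d>0)&(X>400)&(X<580)&(Y>-80)&(Y<80)&(Z<45)&(Z>0)
    s=P[m][:,:2]@e; b=(d>0)&(X>350)&(X<600)&(Y>-150)&(Y<-125)&(abs(Z)<10); zb=np.median(Z[b]) if b.any() else 0
    a=np.polyfit(s,Z[m]-zb,1); print(t,m.sum(),'slope',a[0],'foot s',(0.6-a[1])/a[0],'bench',zb)
    m=(d>0)&(X>340)&(X<600)&(Y>-265)&(Y<-140)&(Z>74)&(Z<100)
    if m.sum()>50:
        q=P[m]; mu,ev=cv2.PCACompute(q[:,:2].astype(np.float32),None); print('ridge s,y',mu@np.c_[e,fv],np.degrees(np.arctan2(ev[0,1],ev[0,0])))
        s=(q[:,:2]@fv); print(s.min(),s.max())
```

```text
3.2 [ 486.971 -289.122  148.15 ] [0.086 0.996 0.001] [-0.016 -0.042 -0.034 -0.012 -0.004 -0.003  0.   ]
[[   0.996   -0.081   -0.024  493.769]
 [  -0.084   -0.959   -0.272 -219.91 ]
 [  -0.001    0.273   -0.962  293.39 ]
 [   0.       0.       0.       1.   ]]
[  -6.799  -69.212 -145.239]
top0 3160 slope 0.15920239176864248 foot s -66.88732663487794 bench 1.242610023284442
ridge s,y [[-160.964 -504.03 ]] -8.368204
-572.5790634032595 -401.4007571873194
scene0 1577 slope 0.15862482686557342 foot s -64.30954832781187 bench -0.06878520394138832
ridge s,y [[-153.649 -509.607]] -8.688376
-572.7547135311507 -401.44950535990574Traceback (most recent call last):
  File "<stdin>", line 13, in <module>
    raise TypeError("expected non-empty vector for x")
TypeError: expected non-empty vector for x
```

View pics/w1.png

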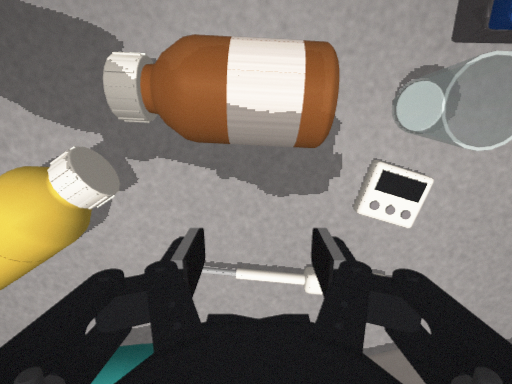

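The bottle is ahead of the fingers, barrel about 180-338 px against the finger gap at 205-312. The pipette and timer are clear of the fingers' path down.

jog_arm:
  plan:
    - [[70,0,1,15,0,0,0],[70,0,1,15,0,0,0],[70,0,1,15,0,0,0],[70,0,1,15,0,0,0],[70,0,1,15,0,0,0],[70,0,1,15,0,0,0],[70,0,0,15,0,0,0],[70,0,0,15,0,0,0],[70,0,0,4,0,0,0],[70,0,0,0,0,0,0]]

```text
clock: 4.25
tcp_pos: [493.5, -289.2, 24.0]
ee_rot: [[0.084, 0.996, -0.002], [0.996, -0.084, 0.001], [0.001, -0.002, -1.0]]
force: [0.3, 1.1, 0.8]
gripper_width: 0.702
```

Run:
```python
from h import *
np.set_printoptions(precision=3,suppress=True)
im,d,c=grab('scene','s1'); grab('top','t1')
o=env.get_obs(); print(o['clock'],o['tcp_pos'],o['ee_rot'][:,0],o['joint_vel'])
e=np.array([np.cos(np.radians(85.1)),np.sin(np.radians(85.1))]); fv=np.array([-e[1],e[0]])
print(o['tcp_pos'][:2]@np.c_[e,fv])
```

```text
4.35 [ 494.311 -289.604   25.223] [ 0.084  0.996 -0.   ] [ 0.003 -0.01  -0.004 -0.003 -0.001 -0.001  0.   ]
[-246.323 -517.242]
```

jog_arm:
  plan:
    - [[70,5,0,0,0,0,0],[70,5,0,0,0,0,0],[70,5,0,0,0,0,0],[70,4,0,0,0,0,0],[70,4,0,0,0,0,0],[70,4,0,0,0,0,0],[70,4,0,0,0,0,0],[70,4,0,0,0,0,0],[70,4,0,0,0,0,0],[70,4,0,0,0,0,0]]

```text
clock: 5.35
tcp_pos: [497.6, -246.3, 25.0]
ee_rot: [[0.084, 0.996, -0.0], [0.996, -0.084, 0.0], [0.0, -0.0, -1.0]]
force: [0.0, -0.7, -0.1]
gripper_width: 0.696
```

jog_arm:
  plan:
    - [[70,4,0,0,0,0,0],[70,4,0,0,0,0,0],[70,4,0,0,0,0,0],[70,4,0,0,0,0,0],[70,4,0,0,0,0,0],[70,4,0,0,0,0,0],[70,4,0,0,0,0,0],[70,3,0,0,0,0,0],[70,0,0,0,0,0,0],[70,0,0,0,0,0,0]]

```text
clock: 6.35
tcp_pos: [500.2, -215.7, 25.0]
ee_rot: [[0.084, 0.996, -0.0], [0.996, -0.084, -0.0], [-0.0, -0.0, -1.0]]
force: [0.8, 0.5, -0.7]
gripper_width: 0.705
```

Run:
```python
from h import *
np.set_printoptions(precision=3,suppress=True)
im,d,c=grab('scene','s2'); im2,_,_=grab('top','t2')
o=env.get_obs(); print(o['clock'],o['tcp_pos'],o['ee_rot'][:,0],o['force'])
e=np.array([np.cos(np.radians(85.1)),np.sin(np.radians(85.1))]); fv=np.array([-e[1],e[0]])
print(o['tcp_pos'][:2]@np.c_[e,fv])
a=cv2.resize(im[130:270,170:370],None,fx=3,fy=3,interpolation=cv2.INTER_CUBIC); b=cv2.resize(im2[120:280,130:340],None,fx=2,fy=2,interpolation=cv2.INTER_CUBIC)
c=np.zeros((600,800,3),np.uint8); c[:a.shape[0]*2//3,:400]=cv2.resize(a,(400,280)); c[:320,380:800]=b; cv2.imwrite('pics/c2.png',c[:330,:,::-1])
```

```text
6.45 [ 500.14  -215.993   24.967] [ 0.084  0.996 -0.   ] [-0.088 -0.723 -1.505]
[-172.484 -516.761]
```

View pics/c2.png

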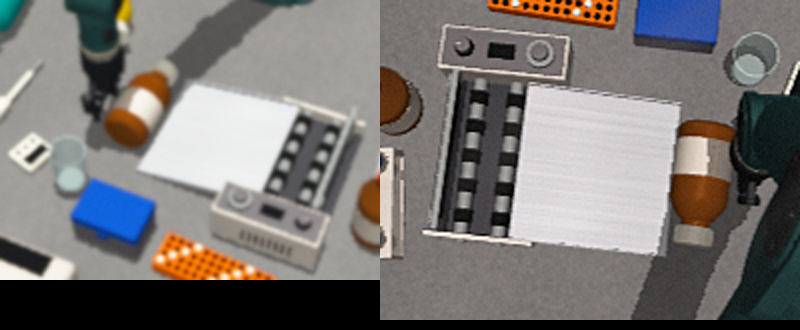

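The bottle now lies just before the ramp foot with the fingers close behind it. I'll measure how square it is and how far it sits from the fingers.

```bash
cat >> h.py <<'E'
e=np.array([np.cos(np.radians(85.1)),np.sin(np.radians(85.1))]); fv=np.array([-e[1],e[0]])
def bottle(t,x0,x1):
    "amber-masked bottle ridge in machine axes (foot of the ramp at s=-67)"
    im,d,T,k=load(t); P=cloud(d,T,k); hsv=cv2.cvtColor(im,cv2.COLOR_RGB2HSV)
    s=P[...,:2]@e-21; y=P[...,:2]@fv
    base=(d>0)&(s>x0)&(s<x1)&(y>-620)&(y<-385)
    am=base&(hsv[...,0]<15)&(hsv[...,1]>120)&(P[...,2]>20)
    mu=np.array([s[am].mean(),y[am].mean()])
    zt=np.percentile(P[...,2][am],97); r=base&(P[...,2]>zt-9)&(P[...,2]<zt+8)&(y<-490+15)
    p=np.polyfit(y[r],s[r],1)
    print(t,'n',am.sum(),r.sum(),'amber y %.0f..%.0f s %.0f..%.0f'%(*np.percentile(y[am],[1,99]),*np.percentile(s[am],[1,99])),'ztop %.1f ridge s %.1f skew %.3f rad'%(zt,np.polyval(p,-510),-p[0]))
E
python3 - <<'E'
from h import *
for t in('scene0','top0'): bottle(t,-240,-110)
for t in('s2','t2'): bottle(t,-190,-70)
E
```

```text
scene0 n 416 252 amber y -573..-422 s -213..-135 ztop 87.5 ridge s -174.8 skew -0.055 rad
top0 n 831 526 amber y -569..-422 s -219..-140 ztop 89.1 ridge s -182.9 skew -0.016 rad
s2 n 434 280 amber y -576..-426 s -167..-83 ztop 87.7 ridge s -127.0 skew -0.215 rad
t2 n 836 541 amber y -572..-425 s -168..-88 ztop 89.3 ridge s -132.4 skew 0.015 rad
```

jog_arm:
  plan:
    - [[70,4,0,0,0,0,0],[70,4,0,0,0,0,0],[70,4,0,0,0,0,0],[70,4,0,0,0,0,0],[70,4,0,0,0,0,0],[70,4,0,0,0,0,0],[70,4,0,0,0,0,0],[70,4,0,0,0,0,0],[70,4,0,-0.3,0,0,0],[70,4,0,-0.6,0,0,0]]

```text
clock: 7.45
tcp_pos: [503.6, -175.6, 25.9]
ee_rot: [[0.084, 0.996, -0.0], [0.996, -0.084, -0.0], [-0.0, -0.0, -1.0]]
force: [0.5, -0.2, 0.2]
gripper_width: 0.698
```

jog_arm:
  plan:
    - [[70,4,0,-0.6,0,0,0],[70,4,0,-0.6,0,0,0],[70,4,0,-0.6,0,0,0],[70,4,0,-0.6,0,0,0],[70,4,0,-0.6,0,0,0],[70,4,0,-0.6,0,0,0],[70,4,0,-0.6,0,0,0],[70,3,0,-0.6,0,0,0],[70,0,0,0,0,0,0],[70,0,0,0,0,0,0]]

```text
clock: 8.45
tcp_pos: [507.1, -150.3, 32.1]
ee_rot: [[0.088, 0.996, 0.002], [0.996, -0.088, -0.006], [-0.006, 0.003, -1.0]]
force: [-1.2, -10.2, 7.8]
gripper_width: 0.701
```

Run:
```python
from h import *
np.set_printoptions(precision=3,suppress=True)
im,d,c=grab('wrist','w3'); im2,_,_=grab('top','t3'); grab('scene','s3')
o=env.get_obs(); print(o['clock'],o['tcp_pos'],o['ee_rot'][:,0],o['force'],o['tcp_pos'][:2]@np.c_[e,fv]-[21,0])
bottle('s3',-120,0);bottle('t3',-120,0)
b=cv2.resize(im2[150:260,150:330],None,fx=2,fy=2,interpolation=cv2.INTER_CUBIC)
c=np.zeros((300,760,3),np.uint8); c[:288,:384]=cv2.resize(im,(384,288)); c[:220,390:750]=b; cv2.imwrite('pics/c3.png',c[:,:,::-1])
```

```text
8.6 [ 507.133 -150.354   32.049] [ 0.088  0.996 -0.006] [-0.399 -9.849  8.849] [-127.486 -518.122]
s3 n 465 272 amber y -577..-426 s -109..-29 ztop 91.1 ridge s -71.0 skew -0.063 rad
t3 n 704 464 amber y -571..-425 s -102..-33 ztop 93.3 ridge s -73.9 skew 0.051 rad
```

View pics/c3.png

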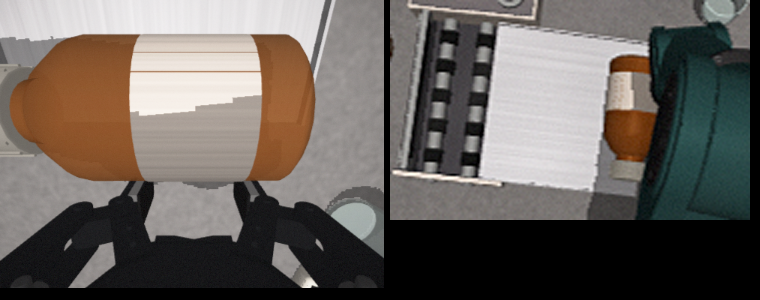

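The push is jamming: about 10 N back and 9 N up on the tool. The bottle's rear surface rubs upward on the vertical fingers. It is only ~23 mm up the ramp, so I'll back down to the bench with it. Then I'll tilt the tool so the fingertips push from below the axis, which relieves the friction.

jog_arm:
  plan:
    - [[70,-4,0,0.3,0,0,0],[70,-4,0,0.5,0,0,0],[70,-4,0,0.6,0,0,0],[70,-4,0,0.6,0,0,0],[70,-4,0,0.6,0,0,0],[70,-4,0,0.6,0,0,0],[70,-4,0,0.6,0,0,0],[70,-4,0,0.6,0,0,0],[70,-4,0,0.6,0,0,0],[70,-4,0,0,0,0,0]]

```text
clock: 9.6
tcp_pos: [502.8, -185.1, 25.6]
ee_rot: [[0.084, 0.996, -0.0], [0.996, -0.084, 0.0], [0.0, -0.0, -1.0]]
force: [-0.1, 0.5, 0.9]
gripper_width: 0.704
```

jog_arm:
  plan:
    - [[70,-5,0,0,0,0,0],[70,-5,0,0,0,0,0],[70,-5,0,0,0,0,0],[70,-5,0,0,0,0,0],[70,-5,0,0,0,0,0],[70,0,0,0,0,0.1,0],[70,0,0,0,0,0.1,0],[70,0,0,0,0,0.1,0],[70,0,0,0,0,0.1,0],[70,0,0,0,0,0.1,0]]

```text
clock: 10.6
tcp_pos: [500.9, -211.0, 26.2]
ee_rot: [[0.074, 0.996, 0.043], [0.873, -0.085, 0.481], [0.482, 0.002, -0.876]]
force: [1.0, -0.1, -0.6]
gripper_width: 0.7
```

jog_arm:
  plan:
    - [[70,-8,0,15,0,0,0],[70,0,0,0,0,0,0],[70,0,0,0,0,0,0],[70,0,0,0,0,0,0],[70,0,0,0,0,0,0],[70,0,0,0,0,0,0],[70,0,0,0,0,0,0],[70,0,0,0,0,0,0],[70,0,0,0,0,0,0],[70,0,0,0,0,0,0]]

```text
clock: 11.6
tcp_pos: [500.7, -209.7, 8.7]
ee_rot: [[0.074, 0.996, 0.04], [0.875, -0.084, 0.478], [0.479, -0.0, -0.878]]
force: [0.0, -0.6, -0.0]
gripper_width: 0.697
```

Run:
```python
from h import *
np.set_printoptions(precision=3,suppress=True)
o=env.get_obs(); print(o['clock'],o['tcp_pos'],o['ee_rot'],o['joints'],o['force'],o['tcp_pos'][:2]@np.c_[e,fv]-[21,0])
im,d,c=grab('wrist','w4'); grab('top','t4'); im2,_,_=grab('scene','s4')
bottle('s4',-190,0);bottle('t4',-190,0)
b=cv2.resize(im2[120:260,170:350],None,fx=2,fy=2,interpolation=cv2.INTER_CUBIC)
c=np.zeros((300,760,3),np.uint8); c[:288,:384]=cv2.resize(im,(384,288)); c[:280,390:750]=b; cv2.imwrite('pics/c4.png',c[:,:,::-1])
```

```text
11.6 [ 500.698 -209.659    8.673] [[ 0.074  0.996  0.04 ]
 [ 0.875 -0.084  0.478]
 [ 0.479 -0.    -0.878]] [ 1.009  0.924 -0.664  1.978  0.113  0.586  0.324] [ 0.026 -0.629 -0.031] [-187.125 -516.777]
s4 n 419 246 amber y -577..-424 s -137..-62 ztop 88.4 ridge s -100.4 skew -0.044 rad
t4 n 822 527 amber y -573..-426 s -145..-66 ztop 88.8 ridge s -107.5 skew 0.003 rad
```

View pics/c4.png

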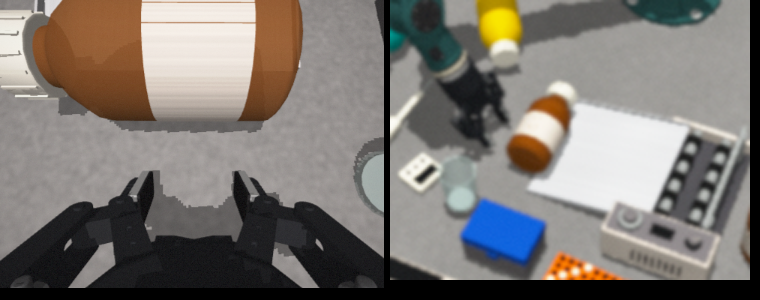

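The bottle is on the bench just before the foot, and the tilted fingers are centred about 40 mm behind it. I re-approach slowly.

jog_arm:
  plan:
    - [[70,3.5,0,1.9,0,0,0],[70,3.5,0,1.9,0,0,0],[70,3.5,0,1.9,0,0,0],[70,3.5,0,1.9,0,0,0],[70,3.5,0,1.9,0,0,0],[70,3.5,0,1.9,0,0,0],[70,3.5,0,1.9,0,0,0],[70,3.5,0,1.9,0,0,0],[70,3.5,0,1.9,0,0,0],[70,3.5,0,1.9,0,0,0]]

```text
clock: 12.75
tcp_pos: [504.3, -169.9, 8.7]
ee_rot: [[0.074, 0.996, 0.041], [0.875, -0.084, 0.477], [0.479, 0.0, -0.878]]
force: [-0.9, -0.6, 0.0]
gripper_width: 0.698
```

jog_arm:
  plan:
    - [[70,3.5,0,1.9,0,0,0],[70,3.5,0,1.9,0,0,0],[70,3.6,0,1.7,0,0,0],[70,3.8,0,1.4,0,0,0],[70,3.8,0,1.4,0,0,0],[70,3.8,0,1.4,0,0,0],[70,3.8,0,1.4,0,0,0],[70,3.8,0,1.4,0,0,0],[70,0,0,0,0,0,0],[70,0,0,0,0,0,0]]

```text
clock: 13.75
tcp_pos: [506.7, -137.3, 12.1]
ee_rot: [[0.073, 0.997, 0.04], [0.874, -0.083, 0.478], [0.48, -0.0, -0.877]]
force: [-0.3, -0.3, -1.6]
gripper_width: 0.696
```

```bash
cat > st.py <<'E'
from h import *
import sys
np.set_printoptions(precision=3,suppress=True)
t,a,b=sys.argv[1],float(sys.argv[2]),float(sys.argv[3])
o=env.get_obs(); print(o['clock'],o['tcp_pos'],o['ee_rot'][:,0],o['force'],o['tcp_pos'][:2]@np.c_[e,fv]-[21,0])
grab('top','t'+t); im2,_,_=grab('scene','s'+t); im,d,c=grab('wrist','w'+t)
for n in 'st': bottle(n+t,a,b)
b=cv2.resize(im2[120:260,170:350],None,fx=2,fy=2,interpolation=cv2.INTER_CUBIC)
c=np.zeros((300,760,3),np.uint8); c[:288,:384]=cv2.resize(im,(384,288)); c[:280,390:750]=b; cv2.imwrite(f'pics/c{t}.png',c[:,:,::-1])
E
python3 st.py 5 -130 30
```

```text
13.75 [ 506.68  -137.255   12.138] [0.073 0.874 0.48 ] [-0.255 -0.283 -1.601] [-114.474 -516.552]
s5 n 443 293 amber y -575..-427 s -106..-28 ztop 90.3 ridge s -67.9 skew 0.017 rad
t5 n 820 549 amber y -572..-425 s -112..-33 ztop 92.7 ridge s -73.7 skew -0.001 rad
```

Pushing now takes under 2 N and the bottle is square. I continue up the slope.

jog_arm:
  plan:
    - [[70,3.8,0,1.4,0,0,0],[70,3.8,0,1.4,0,0,0],[70,3.8,0,1.4,0,0,0],[70,3.8,0,1.4,0,0,0],[70,3.8,0,1.4,0,0,0],[70,3.8,0,1.4,0,0,0],[70,3.8,0,1.4,0,0,0],[70,3.8,0,1.4,0,0,0],[70,3.8,0,1.4,0,0,0],[70,3.8,0,1.4,0,0,0]]

```text
clock: 14.9
tcp_pos: [510.1, -97.8, 18.0]
ee_rot: [[0.074, 0.996, 0.04], [0.874, -0.084, 0.478], [0.479, -0.0, -0.878]]
force: [0.1, -1.7, 0.6]
gripper_width: 0.701
```

jog_arm:
  plan:
    - [[70,3.8,0,1.4,0,0,0],[70,3.8,0,1.4,0,0,0],[70,3.8,0,1.4,0,0,0],[70,3.8,0,1.4,0,0,0],[70,3.8,0,1.4,0,0,0],[70,3.8,0,1.4,0,0,0],[70,3.8,0,1.4,0,0,0],[70,3.8,0,1.4,0,0,0],[70,3.8,0,1.4,0,0,0],[70,3.8,0,1.4,0,0,0]]

```text
clock: 15.9
tcp_pos: [513.5, -57.8, 23.9]
ee_rot: [[0.074, 0.996, 0.04], [0.874, -0.084, 0.478], [0.479, -0.0, -0.878]]
force: [-1.3, -2.1, -0.8]
gripper_width: 0.697
```

```bash
python3 st.py 6 -60 90
```

```text
15.9 [513.453 -57.84   23.919] [0.074 0.874 0.479] [-1.312 -2.149 -0.766] [ -34.771 -516.517]
s6 n 449 286 amber y -576..-427 s -23..52 ztop 105.0 ridge s 6.4 skew -0.056 rad
t6 n 813 564 amber y -570..-425 s -33..46 ztop 105.1 ridge s 3.7 skew -0.005 rad
```

View pics/c6.png

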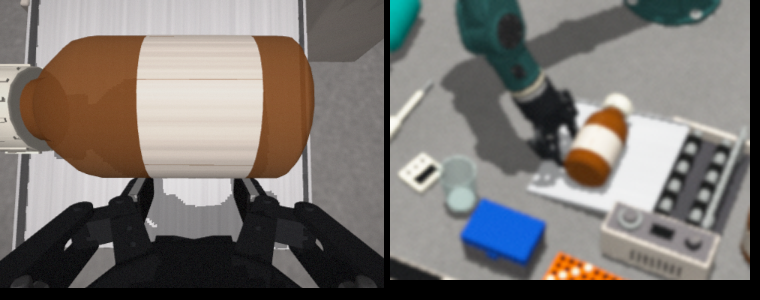

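The bottle is square on the ramp with both fingers on its barrel. I continue.

jog_arm:
  plan:
    - [[70,3.8,0,1.4,0,0,0],[70,3.8,0,1.4,0,0,0],[70,3.8,0,1.4,0,0,0],[70,3.8,0,1.4,0,0,0],[70,3.8,0,1.4,0,0,0],[70,3.8,0,1.4,0,0,0],[70,3.8,0,1.4,0,0,0],[70,3.8,0,1.4,0,0,0],[70,3.8,0,1.4,0,0,0],[70,3.8,0,1.4,0,0,0]]

```text
clock: 17.05
tcp_pos: [516.8, -17.9, 29.9]
ee_rot: [[0.074, 0.996, 0.04], [0.874, -0.084, 0.478], [0.479, -0.0, -0.878]]
force: [-0.7, -2.9, 0.7]
gripper_width: 0.699
```

jog_arm:
  plan:
    - [[70,3.8,0,1.4,0,0,0],[70,3.8,0,1.4,0,0,0],[70,3.8,0,1.4,0,0,0],[70,3.8,0,1.4,0,0,0],[70,3.8,0,1.4,0,0,0],[70,3.8,0,1.4,0,0,0],[70,3.8,0,1.4,0,0,0],[70,3.8,0,1.4,0,0,0],[70,3.8,0,1.4,0,0,0],[70,3.8,0,1.4,0,0,0]]

```text
clock: 18.05
tcp_pos: [520.2, 22.0, 35.8]
ee_rot: [[0.074, 0.996, 0.04], [0.874, -0.084, 0.478], [0.479, -0.0, -0.878]]
force: [-0.2, -1.9, 0.2]
gripper_width: 0.702
```

jog_arm:
  plan:
    - [[70,3.8,0,1.4,0,0,0],[70,3.8,0,1.4,0,0,0],[70,3.8,0,1.4,0,0,0],[70,3.8,0,1.4,0,0,0],[70,3.8,0,1.4,0,0,0],[70,3.8,0,1.4,0,0,0],[70,3.8,0,1.4,0,0,0],[70,3.8,0,1.4,0,0,0],[70,0,0,0,0,0,0],[70,0,0,0,0,0,0]]

```text
clock: 19.05
tcp_pos: [522.9, 54.2, 40.6]
ee_rot: [[0.073, 0.997, 0.04], [0.874, -0.083, 0.478], [0.48, 0.0, -0.877]]
force: [0.4, 0.1, 0.5]
gripper_width: 0.695
```

```bash
python3 st.py 7 60 210
```

```text
19.05 [522.889  54.207  40.628] [0.073 0.874 0.48 ] [0.423 0.122 0.453] [  77.672 -516.348]
s7 n 489 285 amber y -576..-423 s 87..163 ztop 122.3 ridge s 123.1 skew -0.029 rad
t7 n 872 599 amber y -571..-424 s 77..160 ztop 122.1 ridge s 117.3 skew 0.001 rad
```

View pics/c7.png

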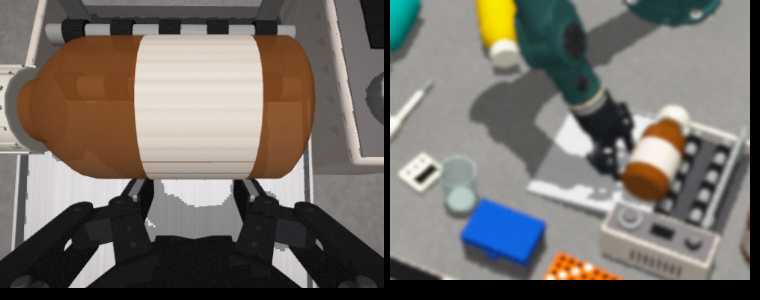

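The bottle is square at the top of the ramp, just before the front roller. Now the last stretch, over the crest.

jog_arm:
  plan:
    - [[70,3.8,0,1.4,0,0,0],[70,3.8,0,1.4,0,0,0],[70,3.8,0,1.4,0,0,0],[70,3.8,0,1.4,0,0,0],[70,3.8,0,1.4,0,0,0],[70,3.8,0,1.4,0,0,0],[70,3.8,0,1.4,0,0,0],[70,3.8,0,1.4,0,0,0],[70,2.8,0,1.1,0,0,0],[70,2.8,0,1.1,0,0,0]]

```text
clock: 20.2
tcp_pos: [526.2, 92.0, 46.1]
ee_rot: [[0.073, 0.996, 0.04], [0.874, -0.084, 0.478], [0.48, 0.0, -0.877]]
force: [0.1, -1.4, -1.0]
gripper_width: 0.704
```

jog_arm:
  plan:
    - [[70,1.8,0,0.9,0,0,0],[70,1.8,0,0.9,0,0,0],[70,1.8,0,0.9,0,0,0],[70,1.8,0,0.9,0,0,0],[70,1.8,0,0.9,0,0,0],[70,0,0,0,0,0,0],[70,0,0,0,0,0,0],[70,0,0,0,0,0,0],[70,0,0,0,0,0,0],[70,0,0,0,0,0,0]]

```text
clock: 21.2
tcp_pos: [526.9, 101.3, 46.3]
ee_rot: [[0.074, 0.996, 0.04], [0.875, -0.084, 0.478], [0.479, -0.0, -0.878]]
force: [-0.3, -0.4, 0.9]
gripper_width: 0.695
```

```bash
python3 st.py 8 110 260
```

```text
21.2 [526.922 101.315  46.337] [0.074 0.875 0.479] [-0.265 -0.415  0.931] [ 124.953 -516.342]
s8 n 504 347 amber y -578..-421 s 158..234 ztop 119.6 ridge s 193.8 skew -0.020 rad
t8 n 899 570 amber y -573..-425 s 147..236 ztop 121.7 ridge s 187.8 skew -0.025 rad
```

View pics/c8.png

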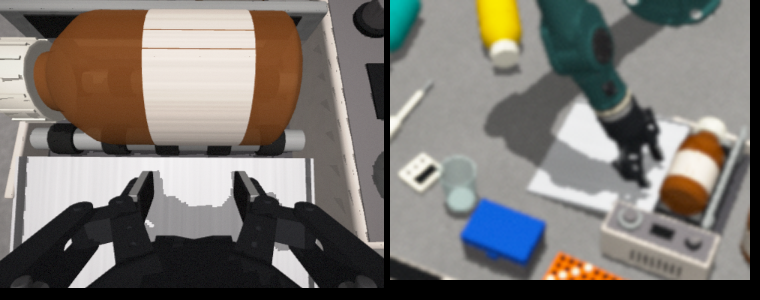

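The bottle has dropped between the rollers (x≈190) and lies square, clear of the stop bar. I back off, straighten the tool and look at the button from close by.

jog_arm:
  plan:
    - [[70,-3,0,-8,0,0,0],[70,-3,0,-12,0,0,0],[70,0,0,-20,0,0,0],[70,0,0,-20,0,0,0],[70,0,0,-20,0,0,0],[70,0,0,-25,0,0,0],[70,0,0,-25,0,0,0],[0,0,0,-25,0,0,0],[0,0,0,0,0,-0.1,0],[0,0,0,0,0,-0.1,0]]

```text
clock: 22.35
tcp_pos: [520.9, 18.0, 180.6]
ee_rot: [[0.087, 0.996, 0.028], [0.952, -0.092, 0.291], [0.292, 0.002, -0.956]]
force: [-0.3, 0.7, -1.4]
gripper_width: 0.19
```

Run:
```python
from h import *
rows((652,15,230),85.1,7,0)
```

```text
from [520.9  18.  180.6] clock 22.35
[0, 3.3, 18.7, -6.3, 0.0004, -0.0423, -0.0009]
[0, 3.0, 18.7, -6.5, 0.0004, -0.0423, -0.0009]
[0, 2.7, 18.7, -6.6, 0.0004, -0.0423, -0.0009]
[0, 2.4, 18.7, -6.7, 0.0004, -0.0423, -0.0009]
[0, 2.1, 18.7, -6.8, 0.0004, -0.0423, -0.0009]
[0, 1.8, 18.7, -6.9, 0.0004, -0.0423, -0.0009]
[0, 1.5, 18.7, -7.0, 0.0004, -0.0423, -0.0009]
```

jog_arm:
  plan:
    - [[0,3.3,18.7,-6.3,0,-0.043,0],[0,3,18.7,-6.5,0,-0.043,0],[0,2.7,18.7,-6.6,0,-0.043,0],[0,2.4,18.7,-6.7,0,-0.043,0],[0,2.1,18.7,-6.8,0,-0.043,0],[0,1.8,18.7,-6.9,0,-0.043,0],[0,1.5,18.7,-7,0,-0.042,0],[0,0,0,0,0,0,0],[0,0,0,0,0,0,0],[0,0,0,0,0,0,0]]

```text
clock: 23.35
tcp_pos: [649.6, 18.5, 228.2]
ee_rot: [[0.085, 0.996, -0.003], [0.996, -0.085, -0.0], [-0.001, -0.002, -1.0]]
force: [-0.0, -0.0, -0.4]
gripper_width: 0.0
```

Run:
```python
from h import *
np.set_printoptions(precision=3,suppress=True)
o=env.get_obs(); print(o['clock'],o['tcp_pos'],o['ee_rot'],o['joint_vel'],o['gripper_width'])
im,d,c=grab('wrist','w9'); _,_,T,k=load('w9'); P=cloud(d,T,k); f=192/np.tan(np.radians(k[0]/2))
grab('top','t9');grab('scene','s9')
for n in 'st': bottle(n+'9',110,260)
g=cv2.cvtColor(im,cv2.COLOR_RGB2GRAY)
X,Y,Z=P[...,0],P[...,1],P[...,2]
m=(d>0)&(Z>90)&(Z<112)&(X>600)&(X<720)&(Y>30)&(Y<150)
n,l,s,_=cv2.connectedComponentsWithStats(m.astype(np.uint8))
for i in range(1,n):
    if s[i,4]>100: print('raised',s[i],P[l==i].min(0),P[l==i].max(0),np.median(P[l==i],0))
cs=cv2.HoughCircles(g,cv2.HOUGH_GRADIENT,1,40,param1=100,param2=30,minRadius=12,maxRadius=60)
for u,v,r in cs[0][:6]:
    a=T[:3,:3]@np.array([(u-k[1])/f,(v-k[2])/f,1]); p=T[:3,3]+a*(98-T[2,3])/a[2]; print('circle',u,v,r,p,'r mm',r*d[int(v),int(u)]/f, d[int(v),int(u)])
```

```text
23.35 [649.588  18.483 228.15 ] [[ 0.085  0.996 -0.003]
 [ 0.996 -0.085 -0.   ]
 [-0.001 -0.002 -1.   ]] [ 0.001  0.001  0.002  0.005  0.002 -0.003 -0.002] 0.0004251338975011504
s9 n 496 309 amber y -577..-424 s 158..234 ztop 121.2 ridge s 193.6 skew -0.008 rad
t9 n 902 559 amber y -573..-425 s 147..237 ztop 122.0 ridge s 186.9 skew 0.004 rad
raised [ 237   90   42   44 1408] [634.119  68.001  90.411] [675.288 109.28  105.046] [654.721  88.936  93.97 ]
circle 257.5 112.5 13.4 [654.779  88.2    98.   ] r mm 12.724866768658305 256.82895
```

View pics/w9.png

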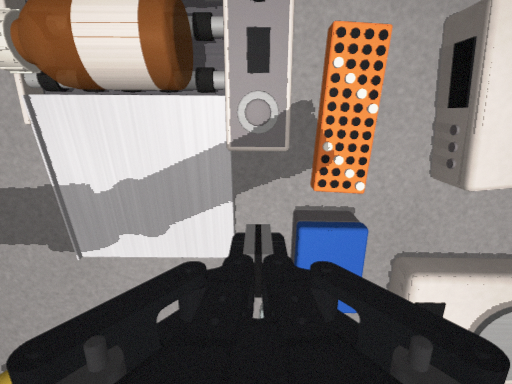

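The button is at pixel (257,112), which gives world (655,88) with radius 12.7 mm, matching the given 13 mm. The bottle is still seated.

jog_arm:
  plan:
    - [[0,14,0,0,0,0,0],[0,14,0,0,0,0,0],[0,14,0,10,0,0,0],[0,14,0,20,0,0,0],[0,13.7,-0.5,20,0,0,0],[0,0,0,25,0,0,0],[0,0,0,25,0,0,0],[0,0,0,16,0,0,0],[0,0,0,2,0,0,0],[0,0,0,0,0,0,0]]

```text
clock: 24.5
tcp_pos: [656.7, 90.0, 110.4]
ee_rot: [[0.083, 0.997, -0.001], [0.997, -0.083, 0.0], [0.0, -0.001, -1.0]]
force: [0.1, 0.7, -0.1]
gripper_width: -0.002
```

jog_arm:
  plan:
    - [[0,0,0,2,0,0,0],[0,0,0,3,0,0,0],[0,0,0,3,0,0,0],[0,0,0,3,0,0,0],[0,0,0,3,0,0,0],[0,0,0,3,0,0,0],[0,0,0,3,0,0,0],[0,0,0,0,0,0,0],[0,0,0,0,0,0,0],[0,0,0,0,0,0,0]]

```text
clock: 25.5
tcp_pos: [657.4, 89.2, 95.7]
ee_rot: [[0.084, 0.996, 0.002], [0.996, -0.084, -0.002], [-0.002, 0.002, -1.0]]
force: [-8.4, -1.5, 29.5]
gripper_width: -0.001
```

A force of 29 N at z 95.7 suggests the tip may be sitting on the steel collar. I release and check the collar profile in the stored depth image.

jog_arm:
  plan:
    - [[0,0,0,-5,0,0,0],[0,0,0,-10,0,0,0],[0,0,0,-10,0,0,0],[0,0,0,-10,0,0,0],[0,0,0,-5,0,0,0],[0,0,0,0,0,0,0],[0,0,0,0,0,0,0],[0,0,0,0,0,0,0],[0,0,0,0,0,0,0],[0,0,0,0,0,0,0]]

```text
clock: 26.5
tcp_pos: [656.5, 89.2, 130.2]
ee_rot: [[0.084, 0.996, -0.001], [0.996, -0.084, -0.0], [-0.0, -0.001, -1.0]]
force: [0.1, 0.1, 0.0]
gripper_width: -0.001
```

Run:
```python
from h import *
np.set_printoptions(precision=2,suppress=True)
o=env.get_obs(); print(o['clock'],o['tcp_pos'],o['ee_rot'],o['force'])
im,d,T,k=load('w9'); P=cloud(d,T,k); r=np.hypot(P[...,0]-654.8,P[...,1]-88.2)
for a in range(0,30,2):
    m=(d>0)&(r>=a)&(r<a+2); print(a,m.sum(),np.percentile(P[...,2][m],[10,50,90]),im[m].mean())
m=(d>0)&(P[...,0]>630)&(P[...,0]<670)&(P[...,1]>120)&(P[...,1]<140); print('housing z',np.median(P[...,2][m]))
m=(d>0)&(P[...,0]>680)&(P[...,0]<700)&(P[...,1]>40)&(P[...,1]<140);print('bench',np.percentile(P[...,2][m],20))
# closed fingertips: nearest pixels around bottom centre
m=np.zeros(d.shape,bool); m[215:300,225:300]=1; m&=(d>0)&(d<215)
v,u=np.nonzero(m); Q=P[m]; R=env.get_obs()['ee_rot']; L=(Q-np.array([649.6,18.5,228.2]))@R
for z0 in (-3,-8,-15,-25): 
    q=L[(L[:,2]>z0-2.5)&(L[:,2]<z0+2.5)]
    if len(q): print('tip z',z0,len(q),q.min(0),q.max(0))
```

```text
26.5 [656.5   89.22 130.24] [[ 0.08  1.   -0.  ]
 [ 1.   -0.08 -0.  ]
 [-0.   -0.   -1.  ]] [0.09 0.14 0.05]
0 14 [102.46 103.75 104.52] 155.4047619047619
2 40 [102.31 103.34 104.22] 155.38333333333333
4 72 [102.56 103.51 104.21] 154.1712962962963
6 99 [102.46 103.46 104.46] 153.3872053872054
8 125 [102.51 103.32 104.28] 151.98133333333334
10 156 [101.82 102.86 103.79] 135.4594017094017
12 144 [ 92.76  94.15 102.47] 145.87037037037038
14 201 [92.35 93.33 94.37] 182.50248756218906
16 222 [92.33 93.3  94.28] 179.55105105105105
18 249 [92.38 93.23 94.1 ] 171.34805890227577
20 161 [81.6  90.77 93.16] 133.9047619047619
22 286 [81.11 82.12 82.86] 134.96620046620046
24 303 [80.94 81.99 82.9 ] 135.8943894389439
26 338 [81.14 82.01 82.88] 133.2051282051282
28 348 [80.97 81.98 82.81] 139.05938697318007
housing z 82.50307396570321
bench 78.45801815774898
tip z -3 8 [ 9.97 -6.59 -5.47] [10.31  1.68 -4.68]
tip z -8 108 [  5.84 -12.04 -10.47] [11.08 11.89 -5.59]
tip z -15 218 [  5.3  -13.82 -17.48] [ 11.2   13.44 -12.5 ]
tip z -25 244 [  5.85 -13.85 -27.48] [ 11.24  13.22 -22.52]
```

The collar is about 10 mm below the button's top, so it can't be what stopped the tip. The 29 N was most likely the button bottomed out. I'll press once more slowly and read force against travel to confirm it.

jog_arm:
  plan:
    - [[0,-0.5,-1,5,0,0,0],[0,0,0,10,0,0,0],[0,0,0,10,0,0,0],[0,0,0,0,0,0,0],[0,0,0,0,0,0,0],[0,0,0,0,0,0,0],[0,0,0,0,0,0,0],[0,0,0,0,0,0,0],[0,0,0,0,0,0,0],[0,0,0,0,0,0,0]]

```text
clock: 27.5
tcp_pos: [655.8, 88.9, 105.9]
ee_rot: [[0.084, 0.996, 0.0], [0.996, -0.084, 0.0], [0.0, 0.0, -1.0]]
force: [-0.2, 0.2, 0.5]
gripper_width: -0.003
```

jog_arm:
  plan:
    - [[0,0,0,3,0,0,0],[0,0,0,0,0,0,0],[0,0,0,0,0,0,0],[0,0,0,0,0,0,0],[0,0,0,0,0,0,0],[0,0,0,0,0,0,0],[0,0,0,0,0,0,0],[0,0,0,0,0,0,0],[0,0,0,0,0,0,0],[0,0,0,0,0,0,0]]

```text
clock: 28.5
tcp_pos: [655.7, 88.9, 102.7]
ee_rot: [[0.084, 0.996, -0.0], [0.996, -0.084, -0.0], [-0.0, -0.0, -1.0]]
force: [0.5, -0.3, -0.5]
gripper_width: 0.002
```

jog_arm:
  plan:
    - [[0,0,0,3,0,0,0],[0,0,0,0,0,0,0],[0,0,0,0,0,0,0],[0,0,0,0,0,0,0],[0,0,0,0,0,0,0],[0,0,0,0,0,0,0],[0,0,0,0,0,0,0],[0,0,0,0,0,0,0],[0,0,0,0,0,0,0],[0,0,0,0,0,0,0]]

```text
clock: 29.5
tcp_pos: [656.0, 88.9, 99.8]
ee_rot: [[0.084, 0.996, 0.0], [0.996, -0.084, 0.0], [0.0, 0.0, -1.0]]
force: [0.8, 0.5, 3.2]
gripper_width: 0.004
```

jog_arm:
  plan:
    - [[0,0,0,3,0,0,0],[0,0,0,0,0,0,0],[0,0,0,0,0,0,0],[0,0,0,0,0,0,0],[0,0,0,0,0,0,0],[0,0,0,0,0,0,0],[0,0,0,0,0,0,0],[0,0,0,0,0,0,0],[0,0,0,0,0,0,0],[0,0,0,0,0,0,0]]

```text
clock: 30.5
tcp_pos: [655.9, 88.9, 96.8]
ee_rot: [[0.084, 0.996, 0.0], [0.996, -0.084, 0.0], [0.0, 0.0, -1.0]]
force: [1.6, -0.2, 5.1]
gripper_width: 0.0
```

jog_arm:
  plan:
    - [[0,0,0,3,0,0,0],[0,0,0,0,0,0,0],[0,0,0,0,0,0,0],[0,0,0,0,0,0,0],[0,0,0,0,0,0,0],[0,0,0,0,0,0,0],[0,0,0,0,0,0,0],[0,0,0,0,0,0,0],[0,0,0,0,0,0,0],[0,0,0,0,0,0,0]]

```text
clock: 31.5
tcp_pos: [656.0, 89.0, 96.0]
ee_rot: [[0.084, 0.996, 0.001], [0.996, -0.084, -0.001], [-0.001, 0.001, -1.0]]
force: [-2.0, -1.0, 16.4]
gripper_width: -0.002
```

The spring curve is clear: 3.2 N at z 99.8, 5.1 N at 96.8, then a hard stop at 96.0. So the button was fully pressed. I release, retreat and check.

jog_arm:
  plan:
    - [[0,0,0,-6,0,0,0],[0,0,0,-10,0,0,0],[0,0,0,-20,0,0,0],[0,0,0,-25,0,0,0],[0,0,0,-30,0,0,0],[0,-20,0,-30,0,0,0],[0,-20,0,-20,0,0,0],[0,-20,0,0,0,0,0],[0,0,0,0,0,0,0],[0,0,0,0,0,0,0]]

```text
clock: 32.5
tcp_pos: [649.3, 29.0, 233.6]
ee_rot: [[0.085, 0.996, -0.003], [0.996, -0.085, 0.0], [-0.0, -0.003, -1.0]]
force: [-0.2, -0.3, -0.2]
gripper_width: 0.003
```

```bash
python3 st.py 10 110 260
python3 - <<'E'
from h import *
im,_,_,_=load('t10'); cv2.imwrite('pics/f.png',cv2.resize(im[90:290,100:400],(780,520),interpolation=cv2.INTER_CUBIC)[:,:,::-1])
im,d,T,k=load('w10'); P=cloud(d,T,k); r=np.hypot(P[...,0]-654.8,P[...,1]-88.2); m=(d>0)&(r<8); print('button z',np.median(P[...,2][m]))
m=(d>0)&(r>15)&(r<19);print('collar z',np.median(P[...,2][m]))
E
```

```text
32.5 [649.335  29.011 233.562] [ 0.085  0.996 -0.   ] [-0.16  -0.31  -0.244] [  63.369 -644.483]
s10 n 505 321 amber y -576..-422 s 158..233 ztop 120.4 ridge s 194.3 skew -0.002 rad
t10 n 893 581 amber y -573..-425 s 147..237 ztop 121.6 ridge s 187.3 skew -0.012 rad
button z 103.52870979000977
collar z 93.44759992764563
```

View pics/f.png

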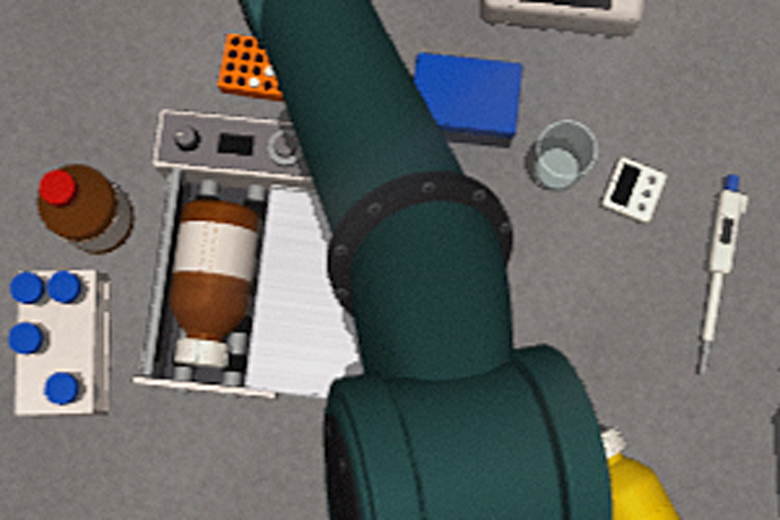

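The bottle is seated square between the rollers, at about (213,280) in this crop. The button is back out at the same depth as before the press, the bystanders are in place and the arm touches nothing, so I hand in.

```bash
python3 -c "
from plant import env
print(env.hand_in())"
```

```text
the job is handed in; nothing more can be done
None
```

The amber bottle lies between the two rollers in front of the stop bar, the start button has been pressed and is out again, and the job is handed in. The hand-in reports no verdict.

- **Push:** The first attempt, with the fingers vertical, jammed by friction about 23 mm up the ramp, at roughly 10 N. I backed the bottle down to the bench, tilted the tool about 0.5 rad so the tips pushed below its axis, and rolled it up with about 1–3 N until it dropped in.
- **Button:** I pressed it twice, because the first press hit a hard stop higher than I expected. The second, slower press showed the spring and then the stop: 3.2 N, 5.1 N, then 16 N.
- **Last checks:**
  - The bottle is at machine x of about 187 mm in the top camera and 194 mm in the scene camera. That brackets the 190 mm seat, but the two disagree by about 7 mm. Its skew is 0.012 rad or less.
  - The button reads 103.5 mm, the same as before the press. The wrist camera reads a few mm high there.
  - The bystanders in the last picture are where they were, judged by eye only; the arm hides part of the tube rack. The robot was clear, at 32.5 s of the 51 s allowed.

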